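Drive home the dumpling tray's corner wedge

ROBOT

A 6-joint arm with a two-finger parallel gripper is mounted at the origin on the work surface. World frame = base frame: x ahead of the robot, y to its left, z up, the work surface at z = 0. Lengths are in m, angles in degrees, forces in N, time in s.
With the tool pointing down it reaches from about 0.4 to 0.825 m from the base axis. Payload 7 kg.
Tool frame: the origin (TCP) lies midway between the tips of the shut fingers; the grasp point (between the pads) lies 19 mm behind it; z points along the fingers, y is the direction in which the jaws open and shut (so a half turn about z gives the same grasp; the last joint's range is limited). The gripper opens to 88 mm and grips with 3 to 60 N. Pads are 19 mm wide; open, the fingers measure 130 mm over their backs; the gripper's body (78 mm by 193 mm) begins 47 mm behind the grasp point.
Start: joints at [85.376, 20.546, 0.682, 0, -70.136, -16.507], TCP at [0.243, 0.63, 0.227] pointing down, gripper open.
Joint ranges: [-176.03, 176.03], [-82.01, 121.73], [-58.28, 71.71], [-173.87, 95.51], [-174.79, -0.11], [-173.66, 173.66]. Speed limits (degrees/s): [136.94, 136.94, 172.46, 180, 180, 180].

INTERFACE

Orientations are given as a 3x3 rotation matrix whose columns are the frame's x, y, z axes.
In Python, from rig import robot gives the robot as it stands. Calls block until the motion is done:
- robot.goto(position, orientation): joint-space move of the TCP to a pose.
- robot.servo_line(position, ori=None, speed=0.15): straight line of the TCP; ori=None keeps the orientation; speed is the mean speed in m/s.
- robot.movej(angles): joint-space move.
- robot.move_gripper(opening): opening from 0.0 (shut) to 1.0 (fully open); the grip force is fixed at half the most; returns when the fingers have stopped.
- robot.dwell(seconds).
- robot.ik(position, orientation): joint angles nearest the present ones, or None.
- robot.grab_frame(name): name is "scene" or "top" or "wrist"; returns (picture, depth): 384x512x3 uint8, red, green, blue; 384x512 float32, m along the optical axis (not along the pixel's ray), 0 where there is no reading.
- robot.camera_info(name): a dict with "vfov" (degrees; the focal length in pixels is half the picture's height over the tangent of half this angle, whatever the lens; pixels are square), "cx", "cy" (the principal point, pixels), "k1" (the pictures are not rectified: a ray, as slopes to the right and down, at radius r is drawn at 1 + k1 r^2 times it, then the intrinsics apply), "view" (4x4, takes a point from world to camera coordinates); the wrist camera has in their place "T_tool_cam" (4x4, takes a point from camera to tool coordinates, whose origin is the TCP and whose axes are the flange's). Camera axes: x right, y down, z forward; pixel columns grow to the right and rows downward; lengths in m; the calibration is good to about 2 mm. A picture is of the moment at which its call begins: read the wrist's pose just before it. camera_info takes no time and is no camera call.
A pose or a line that the arm cannot do raises robot.Unreachable and nothing moves.
- robot.job_done(): hands the job in, once; it reports no verdict.
Readings, each from a call of its own:
- robot.read_t(): time.
- robot.read_qpos(): joint angles.
- robot.read_qvel(): joint speeds.
- robot.read_effort(): joint torques, N m.
- robot.read_position(): TCP position.
- robot.read_tcp_rot(): TCP orientation.
- robot.read_force(): force on the tool from outside, world axes, zero at the start.
- robot.read_ft_torque(): the same for the moment, N m.
- robot.read_grip_width(): opening from 0.0 (shut) to 1.0 (fully open).
Only numpy, scipy, OpenCV 4.12 (cv2) and the standard library are available. Lean on these libraries where they do the work, as an engineer would, in place of code of your own. Each camera call takes 0.05 s, during which the arm holds its last target. There are 200 camera calls.

TASK

One of the two wedges at the front corners of the dumpling tray has worked loose and stands high out of its post. Pick up the wooden pestle and, with its foot, tap that wedge down until it stops and is fully home. Then stand the pestle upright on the table again and let go of it.

Things in the scene. Friction and masses are not known exactly. Their poses are not given: they have to be found in the camera images.
- wedge (a joint): How far the loose wedge is driven down, in m: 0 is highest, 0.032 fully home against its stop. Starts between 0 and 0.010. It slides straight down only, stays where it is left, and takes about 8 N to move (up to 14 N at 0.1 m/s); once home it goes no farther.
- wedge_top (a point): Centre of the flat top, 34 x 24 mm, of the loose pale wooden wedge; goes down with it. It stands in a dark wooden post, 56 mm square, top 70 mm above the table, at the tray's left or right front corner. Home, its top is 78 mm above the table. The same post at the other front corner, 304 mm away, holds a like wedge already home: leave that one.
- pestle_center (a point): Centre of the loose upright wooden pestle, 45 mm above its foot, z up. 90 mm tall: foot 50 mm across, 18 mm high; above 24 mm a round handle 32 mm across, tapering from 62 mm up to 20 mm at the top. Grip the handle from above at the centre or up to 8 mm higher. 0.1 to 0.2 kg. Stands on the table (z = 0) left or right of the tray; an amber jar of like height stands on the other side.
- tray: Fixed floured board, 360 (y) x 280 (x) x 10 mm, front to the robot, origin centre of underside; rim up to 50 mm above the table along far side and flanks. Posts stand on it at x -112, y +/-152 mm. A steel bowl and a white mug, under 90 mm high, stand beyond the pestle and jar; a wooden spatula lies in the tray.

How it is judged:
By the outcome, as a careful person would: the job done as asked, in the order asked, and still so for the second after the job is handed in, with the robot touching nothing.
It also fails if it takes over 51 s, if anything falls off the work surface, if the arm or the gripper's body presses on something with over 40 N, if the wrist force passes 120 N, or if a joint passes its speed limit or range.

## Working session

There is one attempt and no reset: what is moved stays moved. The work goes in short steps, each a Python script; the robot and the scene stay as the last script left them, time stands still between calls to the robot, and variables do not carry over. Pictures are saved under pics/ and viewed, on a budget of 10 in all, crops included, one or two more only if the job needs it, and the job is handed in when it is done.

```bash
mkdir -p pics; ls
cat > h.py <<'E'
import numpy as np, cv2
from rig import robot
def cam(name,T=None):
    c=robot.camera_info(name); f=192/np.tan(np.radians(c['vfov'])/2)
    if name=='wrist': M=T@np.array(c['T_tool_cam'])
    else: M=np.linalg.inv(np.array(c['view']))
    return c,f,M
def Ttool():
    T=np.eye(4);T[:3,:3]=robot.read_tcp_rot();T[:3,3]=robot.read_position();return T
def rays(cm,uv):
    c,f,M=cm; K=np.array([[f,0,c['cx']],[0,f,c['cy']],[0,0,1.]])
    uv=np.asarray(uv,float).reshape(-1,1,2)
    s=cv2.undistortPoints(uv,K,np.array([c['k1'],0,0,0.]))[:,0]
    return np.c_[s,np.ones(len(s))]@M[:3,:3].T, M[:3,3]
def onplane(cm,uv,z):
    d,o=rays(cm,uv); return o+d*((z-o[2])/d[:,2])[:,None]
def cloud(cm,depth):
    v,u=np.mgrid[:384,:512]; d,o=rays(cm,np.c_[u.ravel(),v.ravel()])
    P=o+d*depth.reshape(-1,1); P[depth.ravel()<=0]=np.nan; return P.reshape(384,512,3)
def save(n,im): cv2.imwrite('pics/'+n,im[:,:,::-1])
E
python3 - <<'E'
from h import *
for n in('top','scene'):
    im,d=robot.grab_frame(n); save(n+'0.png',im); np.savez(n+'0.npz',im=im,d=d)
    c=robot.camera_info(n);print(n,c['vfov'],c['cx'],c['cy'],c['k1'],cam(n)[2].round(3).tolist())
print(robot.read_t(),robot.read_tcp_rot())
E
```

```text
pics
top 51.44705523896677 258.2649616763523 197.3714408556114 0.028968388826086825 [[-0.019, -0.978, 0.206, 0.345], [-1.0, 0.018, -0.007, 0.022], [0.003, -0.206, -0.979, 1.016], [0.0, 0.0, 0.0, 1.0]]
scene 44.528947633026156 255.17282778038586 191.31736173631498 -0.033221976269704676 [[-0.833, 0.376, -0.406, 0.981], [0.553, 0.561, -0.615, 0.652], [-0.003, -0.737, -0.675, 0.834], [0.0, 0.0, 0.0, 1.0]]
0.1 [[ 9.32729775e-01 -3.60575928e-01 -4.09114934e-04]
 [-3.60576127e-01 -9.32728600e-01 -1.48857906e-03]
 [ 1.55152575e-04  1.53595909e-03 -9.99998808e-01]]
```

View pics/top0.png

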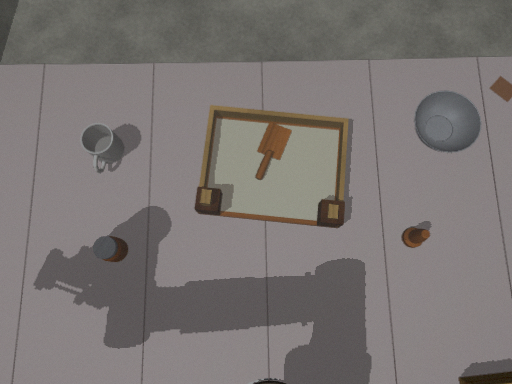

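View pics/scene0.png

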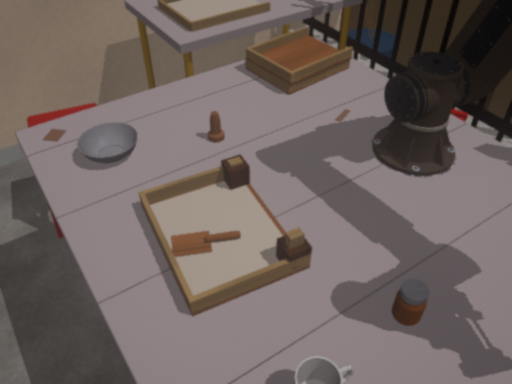

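The top view shows the pestle at (413,237), the jar at (110,250), and the posts at (207,200) and (331,213). In the scene view the wedge at (293,240), on the +y post, looks higher. I'll check that with the depth.

Run:
```python
from h import *
for n in('top','scene'):
    z=np.load(n+'0.npz'); im,d=z['im'],z['d']; P=cloud(cam(n),d); hsv=cv2.cvtColor(im,cv2.COLOR_RGB2HSV)
    rois={'top':dict(L=(190,180,225,217),R=(313,195,348,230),pes=(395,215,440,255)),'scene':dict(L=(272,225,312,265),R=(218,152,252,190),pes=(200,105,232,145))}[n]
    for k,(a,b,c,e) in rois.items():
        p=P[b:e,a:c]; h=hsv[b:e,a:c]
        if k=='pes':
            m=(p[...,2]>0.012)&(h[...,1]>100); q=p[m]; print(n,k,len(q),'zmax',np.nanpercentile(q[:,2],[50,90,99]))
            for lo,hi in((.005,.025),(.028,.06),(.075,.1)):
                s=q[(q[:,2]>lo)&(q[:,2]<hi)]; print('  ',lo,len(s),s.min(0).round(3) if len(s) else'',s.max(0).round(3) if len(s) else'')
        else:
            m=(h[...,2]>110)&(h[...,1]>70)&(p[...,2]>0.072)
            ys,xs=np.nonzero(m); q=p[m]; print(n,k,len(q),'z',np.nanpercentile(q[:,2],[10,50,90]).round(4),'med',np.median(q,0).round(4),'px',xs.mean()+a,ys.mean()+b)
            m=(p[...,2]>0.06);q=p[m];print('   post',q.min(0).round(3),q.max(0).round(3))
    a,b,c,e=(0,0,512,384)
# tall things: clearance map
P=cloud(cam('top'),np.load('top0.npz')['d']); im=np.load('top0.npz')['im']
# tray orientation from dark posts
big=np.hstack([cv2.resize(im[175:225,185:235],(400,400),interpolation=2),cv2.resize(im[190:240,305:355],(400,400),interpolation=2)])
save('z1.png',big)
```

```text
top L 129 z [0.099  0.101  0.1026] med [0.5431 0.1388 0.101 ] px 205.6124031007752 195.984496124031
   post [0.512 0.108 0.06 ] [0.573 0.169 0.106]
top R 125 z [0.0763 0.0784 0.081 ] med [ 0.5053 -0.1618  0.0784] px 332.864 211.064
   post [ 0.475 -0.191  0.06 ] [ 0.537 -0.131  0.082]
top pes 338 zmax [0.0410458  0.08999764 0.09269621]
   0.005 132 [ 0.424 -0.387  0.012] [ 0.469 -0.344  0.025]
   0.028 53 [ 0.431 -0.371  0.03 ] [ 0.459 -0.353  0.059]
   0.075 89 [ 0.435 -0.377  0.075] [ 0.456 -0.358  0.094]
scene L 123 z [0.0996 0.1012 0.1026] med [0.544  0.1388 0.1012] px 294.5447154471545 233.130081300813
   post [0.514 0.108 0.06 ] [0.575 0.172 0.104]
scene R 71 z [0.0774 0.0791 0.0812] med [ 0.5071 -0.1615  0.0791] px 234.73239436619718 160.66197183098592
   post [ 0.475 -0.195  0.06 ] [ 0.537 -0.129  0.082]
scene pes 212 zmax [0.03903628 0.08582899 0.09260637]
   0.005 67 [ 0.428 -0.376  0.013] [ 0.469 -0.34   0.025]
   0.028 57 [ 0.434 -0.365  0.028] [ 0.461 -0.353  0.059]
   0.075 47 [ 0.44  -0.376  0.075] [ 0.458 -0.354  0.093]
```

View pics/z1.png

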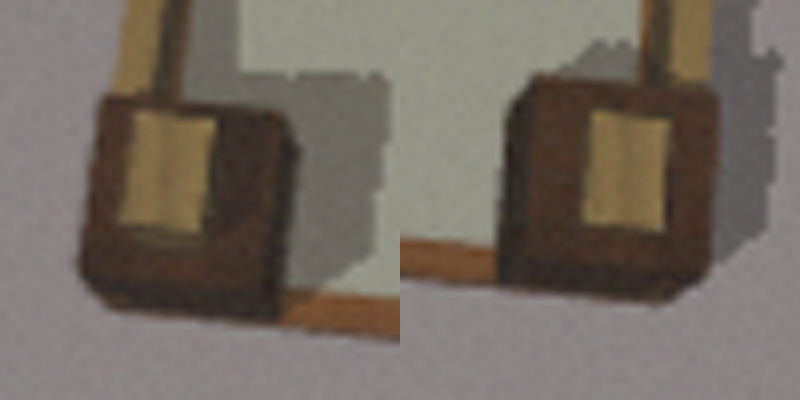

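The loose wedge is the +y one: its top is at about (0.5435, 0.1388, 0.101), and the other measures 0.078. The pestle is at about (0.447, -0.365). I'll hover over it and refine with the wrist camera.

Run:
```python
from h import *
R=np.diag([1.,-1,-1])
for p in([.447,-.365,.2],[.447,-.365,.032],[.5435,.1388,.2],[.5435,.1388,.11]): print(robot.ik(p,R))
robot.goto([.447-.05,-.365,.24],R)
T=Ttool(); im,d=robot.grab_frame('wrist'); cm=cam('wrist',T); print(T.round(4).tolist(),np.array(robot.camera_info('wrist')['T_tool_cam']).round(3).tolist())
save('w1.png',im); P=cloud(cm,d); hsv=cv2.cvtColor(im,cv2.COLOR_RGB2HSV)
m=(P[...,2]>.008)&(P[...,2]<.1)&(np.hypot(P[...,0]-.447,P[...,1]+.365)<.05)
for lo,hi in((.008,.019),(.03,.06),(.08,.1)):
    mm=m&(P[...,2]>lo)&(P[...,2]<hi); q=P[mm]
    if len(q): print(lo,len(q),q.min(0).round(4),q.max(0).round(4),np.median(q,0).round(4))
print(robot.read_t(),robot.read_force())
```

```text
[-19.82164771  12.48289683 -14.19403492   0.         -63.32306825
 109.82164771]
[-19.82164771  22.77547643 -25.02720872   0.         -42.19731486
 109.82164771]
[ 34.32021947  10.97351451 -16.14985237   0.         -62.87663312
  55.67978053]
[ 34.32021947  15.90781358 -22.70634273   0.         -51.3858437
  55.67978053]
[[1.0, 0.0007, -0.0, 0.3974], [0.0007, -1.0, 0.0, -0.3647], [-0.0, -0.0, -1.0, 0.2399], [0.0, 0.0, 0.0, 1.0]] [[0.001, -0.96, -0.28, 0.075], [1.0, 0.001, 0.001, 0.0], [-0.0, -0.28, 0.96, -0.158], [0.0, 0.0, 0.0, 1.0]]
0.008 242 [ 0.4231 -0.395   0.0091] [ 0.4713 -0.346   0.019 ] [ 0.4491 -0.3711  0.0181]
0.03 16 [ 0.4559 -0.3781  0.0309] [ 0.4621 -0.3577  0.0591] [ 0.461  -0.3661  0.0494]
0.08 539 [ 0.435  -0.3818  0.08  ] [ 0.4584 -0.3583  0.092 ] [ 0.4475 -0.3699  0.0891]
3.6583 [-0.27824754 -0.1332041  -0.86441335]
```

View pics/w1.png

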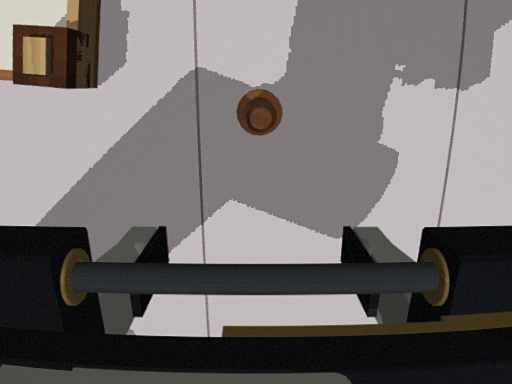

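Wrist view: the pestle top is at (260,117) px, which gives a centre of about (0.447, -0.369). The way down is clear, so I'll grasp it.

Run:
```python
from h import *
R=np.diag([1.,-1,-1])
robot.goto([.447,-.369,.14],R)
robot.servo_line([.447,-.369,.032],speed=.06)
print(robot.read_position(),robot.read_force())
robot.move_gripper(0.2)
print('grip',robot.read_grip_width()*88,robot.read_position(),robot.read_force())
robot.servo_line([.447,-.369,.22],speed=.1)
print('grip',robot.read_grip_width()*88,robot.read_force())
T=Ttool()
for n in('wrist','top','scene'):
    im,d=robot.grab_frame(n); np.savez(n+'1.npz',im=im,d=d,T=T); save(n+'1.png',im)
    P=cloud(cam(n,T),d); hsv=cv2.cvtColor(im,cv2.COLOR_RGB2HSV)
    m=(P[...,2]>.15)&(P[...,2]<.25)&(np.hypot(P[...,0]-.447,P[...,1]+.369)<.05)&(hsv[...,1]>120)&(hsv[...,2]>40)
    q=P[m]; 
    if len(q): print(n,len(q),q.min(0).round(4),q.max(0).round(4))
print(robot.read_t())
a=cv2.imread('pics/wrist1.png');b=cv2.imread('pics/scene1.png')
b=cv2.resize(b[40:160,130:290],(512,384))
cv2.imwrite('pics/c1.png',cv2.resize(np.hstack([a,b]),(800,300)))
```

```text
[ 0.44720177 -0.36908412  0.03232077] [-0.52113744 -0.40318149  0.16164924]
grip 31.08327900335791 [ 0.44703877 -0.36901768  0.03200868] [-0.11929647 -0.7778187  -0.49539648]
grip 31.49926568604876 [-0.07637165  0.76497512 -1.3598638 ]
wrist 4436 [ 0.4454 -0.3926  0.1906] [ 0.472  -0.3451  0.25  ]
scene 8 [ 0.4498 -0.3633  0.2082] [ 0.4669 -0.3502  0.2131]
9.25
```

View pics/c1.png

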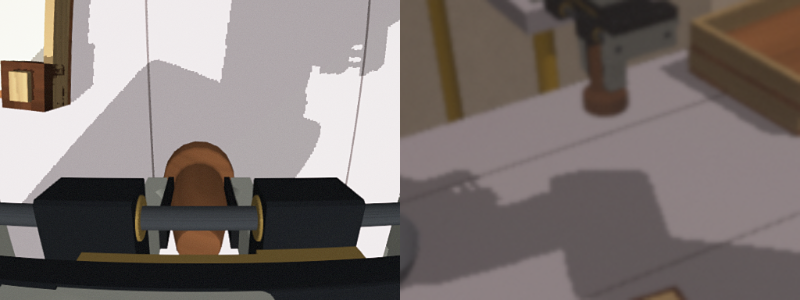

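The pestle is held upright and centred, with its foot edges symmetric about the TCP. Next I'll look at the loose wedge from close by.

Run:
```python
from h import *
R=np.diag([1.,-1,-1])
robot.goto([.5435-.08,.1388,.25],R)
T=Ttool(); im,d=robot.grab_frame('wrist'); save('w2.png',im); cm=cam('wrist',T)
P=cloud(cm,d); hsv=cv2.cvtColor(im,cv2.COLOR_RGB2HSV)
m=(P[...,2]>.09)&(P[...,2]<.115)&(np.hypot(P[...,0]-.5435,P[...,1]-.1388)<.035)
q=P[m]; ys,xs=np.nonzero(m)
r=cv2.minAreaRect(np.c_[xs,ys].astype(np.float32)); print(r)
print(len(q),np.median(q,0).round(4),q.min(0).round(4),q.max(0).round(4))
print('ray',onplane(cm,[r[0]],np.median(q[:,2])), 'grip',robot.read_grip_width()*88,robot.read_force(),robot.read_t())
```

```text
((251.6154022216797, 82.0769271850586), (28.279918670654297, 40.68339538574219), 7.125016689300537)
1140 [0.5437 0.1399 0.1   ] [0.5259 0.1263 0.0973] [0.5613 0.1539 0.1027]
ray [[0.54365512 0.14023019 0.10001979]] grip 31.737956381454843 [-0.34200899 -0.30662689 -1.5855683 ] 11.15
```

View pics/w2.png

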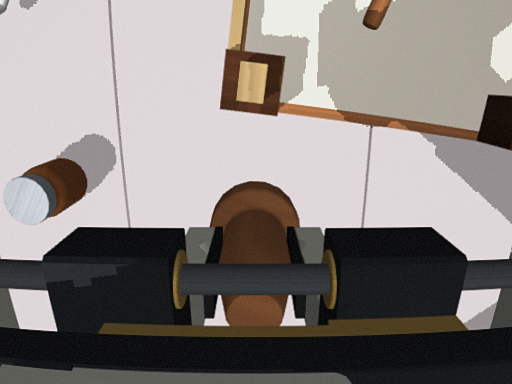

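The estimates agree at about (0.5437, 0.1395). I'll press down in steps with force checks.

Run:
```python
from h import *
R=np.diag([1.,-1,-1]); x,y=.5437,.1395
robot.goto([x,y,.17],R)
robot.servo_line([x,y,.137],speed=.08)
z=.137
f0=robot.read_force()[2]
while z>.095:
    z-=.003 if z>.1165 else .001
    robot.servo_line([x,y,z],speed=.03)
    f=robot.read_force(); p=robot.read_position()
    print(round(z,4),p[2].round(4),np.round(f,1),round(robot.read_grip_width()*88,2),round(robot.read_t(),2))
    if f[2]-f0>28: break
```

```text
0.134 0.1342 [ 0.2 -0.1 -1.6] 31.57 12.49
0.131 0.1313 [0.3 0.5 1. ] 31.58 12.74
0.128 0.1285 [0.5 0.4 2.8] 31.46 12.99
0.125 0.1254 [ 1.  -0.4  3.3] 31.45 13.24
0.122 0.1223 [1.4 0.7 3. ] 31.49 13.49
0.119 0.1192 [1.6 0.2 3.7] 31.19 13.74
0.116 0.1162 [2.1 0.7 2.7] 31.78 13.99
0.115 0.1152 [2.  1.1 4.2] 31.49 14.24
0.114 0.1143 [2.1 0.3 6. ] 31.23 14.49
0.113 0.1133 [2.3 1.6 5.3] 31.27 14.74
0.112 0.1122 [1.8 1.3 5.5] 31.37 14.99
0.111 0.1112 [2.5 1.2 5.3] 31.55 15.24
0.11 0.1102 [3.1 0.2 4.9] 31.37 15.49
0.109 0.1098 [0.1 0.6 9.8] 31.71 15.74
0.108 0.1097 [-2.   0.2 17.7] 31.04 15.99
0.107 0.1096 [-5.4  0.8 24. ] 31.48 16.24
0.106 0.1095 [-6.  -0.5 31.3] 31.71 16.49
```

There is a hard stop at TCP z = 0.1097, which puts the foot at about 0.0777, so the wedge reads as home. I'll lift and check it from the camera.

Run:
```python
from h import *
R=np.diag([1.,-1,-1]); x,y=.5437,.1395
robot.servo_line([x,y,.25],speed=.12)
robot.servo_line([x-.08,y,.25],speed=.15)
T=Ttool(); im,d=robot.grab_frame('wrist'); save('w3.png',im); cm=cam('wrist',T)
P=cloud(cm,d); hsv=cv2.cvtColor(im,cv2.COLOR_RGB2HSV)
D=np.hypot(P[...,0]-x,P[...,1]-y)
for nm,m in(('wedge',(D<.009)),('post',(D<.027)&(D>.022)&(P[...,2]>.06))):
    print(nm,m.sum(),np.nanpercentile(P[m][:,2],[10,50,90]).round(4))
im2,d2=robot.grab_frame('scene'); P2=cloud(cam('scene'),d2);D=np.hypot(P2[...,0]-x,P2[...,1]-y);print('scene',np.nanpercentile(P2[D<.009][:,2],[10,50,90]).round(4),(D<.009).sum())
# pestle in hand
m=(P[...,2]>.15)&(P[...,2]<.215)&(hsv[...,1]>120)&(hsv[...,2]>40)&(np.hypot(P[...,0]-x+.08,P[...,1]-y)<.05)
q=P[m];print((q.min(0)-T[:3,3]).round(4),(q.max(0)-T[:3,3]).round(4),robot.read_grip_width()*88,robot.read_t())
w1=np.load('wrist1.npz');P1=cloud(cam('wrist',w1['T']),w1['d']);h1=cv2.cvtColor(w1['im'],cv2.COLOR_RGB2HSV);t1=w1['T'][:3,3]
m=(P1[...,2]>t1[2]-.1)&(P1[...,2]<t1[2]-.035+.0)&(h1[...,1]>120)&(h1[...,2]>40)&(np.hypot(P1[...,0]-t1[0],P1[...,1]-t1[1])<.05)
print('before',m.sum(),(np.nanmin(P1[m],0)-t1).round(4) if m.any() else '')
```

```text
wedge 310 [0.0764 0.0776 0.0785]
post 886 [0.0686 0.0696 0.0705]
scene [0.0773 0.0787 0.0799] 42Traceback (most recent call last):
  File "<stdin>", line 13, in <module>
    return umr_minimum(a, axis, None, out, keepdims, initial, where)
ValueError: zero-size array to reduction operation minimum which has no identity
```

View pics/w3.png

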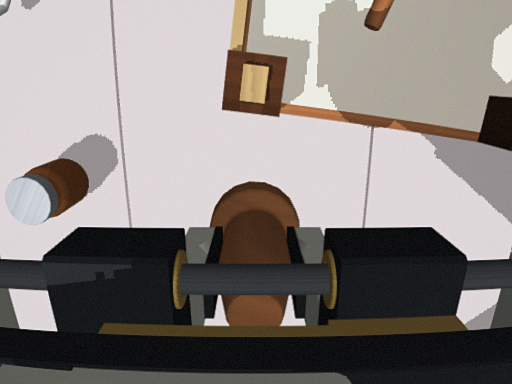

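The wedge top is 8 mm above the post, so it is home, and the pestle hasn't shifted in the grip. I'll set it down at its original spot.

Run:
```python
from h import *
R=np.diag([1.,-1,-1]); x,y=.447,-.369
robot.goto([x,y,.2],R)
robot.servo_line([x,y,.045],speed=.1); robot.dwell(.2)
f0=robot.read_force()[2]; z=.036
while z>.029:
    robot.servo_line([x,y,z],speed=.02); f=robot.read_force()[2]; print(round(z,4),round(f-f0,1))
    if f-f0>4: break
    z-=.001
robot.move_gripper(1.0); robot.dwell(.3)
print(robot.read_position(),robot.read_grip_width())
robot.servo_line([x,y,.16],speed=.08)
robot.servo_line([x-.05,y,.24],speed=.15)
robot.dwell(.3)
T=Ttool(); im,d=robot.grab_frame('wrist'); save('w4.png',im); P=cloud(cam('wrist',T),d)
m=(np.hypot(P[...,0]-x,P[...,1]-y)<.04)
for lo,hi in((.009,.019),(.08,.1)):
    q=P[m&(P[...,2]>lo)&(P[...,2]<hi)]; print(lo,len(q),q.min(0).round(4),q.max(0).round(4),np.median(q,0).round(4))
im,d=robot.grab_frame('scene'); save('s4.png',im)
print(robot.read_t())
a=cv2.imread('pics/w4.png');b=cv2.imread('pics/s4.png');cv2.imwrite('pics/c4.png',cv2.resize(np.hstack([a,b]),(800,300)))
```

```text
0.036 -0.2
0.035 -0.3
0.034 -1.4
0.033 1.2
0.032 -0.9
0.031 8.6
[ 0.44702802 -0.36898349  0.03101997] 0.998930850281612
0.009 249 [ 0.4224 -0.3937  0.0146] [ 0.4706 -0.3448  0.019 ] [ 0.4486 -0.3707  0.018 ]
0.08 540 [ 0.4355 -0.3813  0.0801] [ 0.4579 -0.3579  0.0917] [ 0.4471 -0.3696  0.0891]
28.525
```

View pics/c4.png

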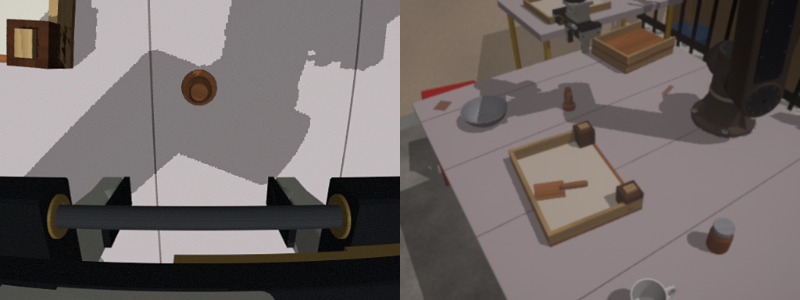

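The pestle stands upright at (199,88) px in the left panel, with the gripper clear of it and everything else undisturbed.

```bash
python3 -c "
from rig import robot
robot.job_done()"
```

```text
the job is handed in; nothing more can be done
```

The loose wedge, on the left (+y) post, is fully home, and the pestle is standing upright where it started. I handed the job in at about 28.5 s.

- **Wedge:** I pressed it down with the pestle's foot until it hit a hard stop at about 31 N, with the foot at about 0.078 m. Afterwards its top measured 0.0776 m from the wrist camera and 0.0787 m from the scene camera, against 0.078 m for home. It stands 8 mm above its post.
- **Pestle:** I lowered it until it touched the table, let go and backed away. It stands at about (0.447, -0.369). The foot and top centres agree, its top is at about 0.09 m, and the gripper is clear of it.
- **Checks that failed or disagreed:**
  - The top and wrist cameras differed by about 4 mm on the pestle's y position; I used the wrist value and the grasp came out centred.
  - A numeric check of the pestle in the grip after the tapping crashed because its mask was empty, so I checked that by eye.

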